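Enable the drill press: set the speed dial, hold the dead-man lever in the middle

TASK

Get the drill press ready to run: first, leaving the yellow-bracketed dead-man lever up, turn the black dial on the grey speed box clockwise until its white pointer lines up with the red index tab, and let go of the dial. Then press the dead-man lever's pad down with the fingers until its orange pin stands in the green middle band and finish while still holding it there: the job ends with the robot pressing, and the pin must not go far into the red band on the way. Do not push the loose things on the bench about.

Things in the scene. Friction and masses are not known exactly. Their poses are not given: they have to be found in the camera images.
- dial_grip (a point): Axis of the black speed dial at the TCP height for a grasp from above, 74 mm above the bench. Round skirt 64 mm across, top 51.5 mm above the bench; on it a grip bar 46 mm long, 16 mm wide, top 78.5 mm above the bench. x: along the bar to the pointer end; z up. Light friction (0.04 N m); stays where left. It sits amid the fixed grey speed box, 120x120x45 mm.
- speed_box: The grey speed box, 120x120x45 mm, fixed to the bench, with the dial in the middle of its top. Origin: centre of its underside; x away from the robot, z up.
- dial_pointer (a point): Tip of the dial's white pointer line, 34 mm from the dial axis, at the rim of the skirt, 51.5 mm above the bench.
- index_mark (a point): Where the pointer tip must stand: inner end of the red index tab (14x5x6 mm, fixed on a thin ring round the dial), 34 mm from the dial axis, 51.5 mm above the bench. The tab's angle differs each time; it lies 0.6 to 1.5 rad clockwise (seen from above) of the starting pointer.
- dial (a joint): Angle of the speed dial in rad; grows clockwise seen from above, 0 to 2.4. The red tab's angle is not fixed on this scale: compare dial_pointer with index_mark.
- enable_unit: Dead-man unit: dark steel base plate 150 (x) x 90 (y) x 10 mm, fixed, with a yellow bracket (66 mm high) at its far end carrying the lever, and a white-green-red quadrant (86 mm high) along its right side. Origin: centre of the plate's underside; x from the pad end to the hinge end, z up.
- lever_pad (a point): Centre of the top of the lever's black pad (46 mm wide, 40 mm along the lever), at the end nearer the robot: 110 mm from the hinge along the lever and 12 mm above its line. 109 mm above the bench when up, 83 mm mid-green, 56 mm fully down. z: out of the pad; x: to the hinge. The orange pin on the lever's right side runs over the quadrant.
- lever_hinge (a point): Hinge axis of the lever, 55 mm above the bench, level, along its own y axis.
- lever (a joint): Lever angle in rad: 0 up (spring home), 0.5 fully down. At 0 it slopes up 0.4 rad from hinge to pad; level at 0.4. White band 0 to 0.17, green 0.17 to 0.33, red 0.33 to 0.5. A spring pushes it up: at the pad about 4 N at the start, 8 N mid-green, 12 N fully down.
- brass_tile_0: Loose brass tile 54x38x5 mm, a bystander; origin under its centre.
- brass_tile_1: Loose brass tile 54x38x5 mm, a bystander; origin under its centre.
- tweezers: Loose steel tweezers 125 mm long, a bystander.
- findings_tin: Flat black tin with a printed lid, 64x96x22 mm, a bystander.

How it is judged:
By the outcome, as a careful person would: the job done as asked, in the order asked, and still so for the second after the job is handed in, while the arm keeps its last pose, push and grip.
It also fails if it takes over 64 s, if anything falls off the work surface, if the arm or the gripper's body presses on something with over 40 N, if the wrist force passes 120 N, or if a joint passes its speed limit or range.

ROBOT

A 6-joint arm with a two-finger parallel gripper is mounted at the origin on a cart in front of the work surface, level with it; the furniture and walls round the work are solid. World frame = base frame: x ahead of the robot, y to its left, z up, the work surface at z = 0. Lengths are in mm, angles in rad, forces in N, time in s.
With the tool pointing down it reaches from about 400 to 925 mm from the base axis. Payload 3.4 kg.
Tool frame: the origin (TCP) lies between the finger pads, 19 mm behind the fingertips; this is the grasp point; z points along the fingers, y is the line along which they close (so a half turn about z gives the same grasp; the last joint's range is limited). The gripper opens to 85 mm and grips with 20 to 120 N. Pads are 22 mm wide; open, the fingers measure 114 mm over their backs; the gripper's body (76 mm by 85 mm) begins 54 mm behind the grasp point. The pads swing forward as they close: fully open they stand 13 mm farther back than shut.
Start: joints at [-1.317, 0.307, 1.506, -0, 1.328, -0.073], TCP at [185.104, -544.397, 250.005] pointing down, gripper open.
Joint ranges: [-3.12, 3.12], [-1.05, 2.28], [0.14, 2.33], [-1.42, 4.57], [0.1, 2.73], [-2.68, 2.68]. Speed limits (rad/s): [2.57, 2.57, 3.14, 3.14, 3.14, 3.14].

INTERFACE

Orientations are given as a unit quaternion [w, x, y, z].
In Python, from station import manip, eyes gives the robot as it stands.
- The arm moves only by the tool carry_out, never from a script. Its argument "steps" is a list of rows, each a list of 3 entries, a list of its own where there are three numbers: the shift along the world's x, y, z in cm, then the turn, a rotation vector about the world's x, y, z in degrees, then the opening, from -1 (shut) to 1 (fully open). In form: [[[tx, ty, tz], [wx, wy, wz], gripper], ...]. A call has 1 to 20 rows; each row is the pose to reach, as a shift and turn from the pose commanded when the call began; what a row does not reach only later rows make up. A row lasts 1/10 s, in which the tool goes at most 50 mm and 8.59 degrees, less where a joint would pass 70% of its speed; a pose out of reach is approached as far as the arm can. A call with a gripper value outside its range is refused whole. The fingers move at their own pace and stop on an object; "grip_force" is the grip in N (left out, the last holds). Time passes only in rows, so rows that repeat a pose let the fingers close. It gives the time, the measured TCP pose, the force, the opening and the grip force at its end, in the units of the state.
- manip.get_obs(): the state, without advancing time (a new reading comes with each control period).
- eyes.camera(name): name is "side" or "top"; returns the picture (400x640x3 uint8, blue, green, red); there is no depth.
- eyes.camera_params(name): a dict with "camera_matrix" (3x3 intrinsics, pixels), "position" and "attitude" of the camera in the world. Camera axes: x right, y down, z forward; pixel columns grow to the right and rows downward; lengths in mm; the calibration is good to about 2 mm. A picture is of the moment at which its call begins. camera_params takes no time and is no camera call.
- manip.close_job(): hands the job in; it is judged then, once.
The state is a dict: "time": time; "joints": joint angles; "joint_velocities": joint speeds; "tau": joint torques, N m; "position": TCP position; "ee_rot": TCP orientation; "force": force on the tool from outside, world axes, zero at the start; "wrist_torque": the same for the moment, N m; "finger_gap": finger opening in mm; "finger_force": force on a finger pad.
Only numpy, scipy, OpenCV 4.12 (cv2) and the standard library are available. Lean on these libraries where they do the work, as an engineer would, in place of code of your own. Each camera call takes 0.05 s, during which the arm holds its last target. There are 200 camera calls.

## Working session

There is one attempt and no reset: what is moved stays moved. The work goes in short steps, Python scripts to look and compute and a tool call to move; the robot and the scene stay as the last step left them, time stands still between calls to the robot, and variables do not carry over. Pictures are saved under pics/ and viewed, at most 10 in all, crops included, and the job is handed in when it is done.

Besides the shell and the picture viewer there is one more tool, called after "Call:" as name(argument=value, ...), one argument or row to a line, values as JSON. carry_out: Moves the arm, as the interface text tells. Its arguments: {"type":"object","properties":{"steps":{"type":"array","items":{"type":"array"}},"grip_force":{"type":"number"}},"required":["steps"]}

```bash
mkdir -p pics; python3 - <<'E'
from station import manip, eyes
import cv2
for n in("top","side"):
    cv2.imwrite(f"pics/{n}0.png",eyes.camera(n)); print(n,eyes.camera_params(n))
o=manip.get_obs(); print(o['time'],o['position'],o['ee_rot'],o['force'],o['finger_gap'])
E
```

```text
top {'camera_matrix': array([[466.21437456,   0.        , 322.42020624],
       [  0.        , 466.21437456, 195.33848749],
       [  0.        ,   0.        ,   1.        ]]), 'position': array([ 252.48528041,  282.01257865, 1424.78551505]), 'attitude': array([ 0.06955814, -0.70036343,  0.70688492, -0.07047295])}
side {'camera_matrix': array([[473.46546543,   0.        , 320.25408887],
       [  0.        , 473.46546543, 191.54650521],
       [  0.        ,   0.        ,   1.        ]]), 'position': array([-318.12149557,  448.14916074,  856.3068585 ]), 'attitude': array([ 0.25640127, -0.56943333,  0.71540869, -0.31335999])}
0.1 [ 184.92541855 -543.82162688  249.17107452] [-9.19686406e-04  9.86599226e-01  1.63159771e-01 -1.00079817e-04] [0.02743561 0.78802556 0.41409937] 85.49218685340101
```

View pics/top0.png

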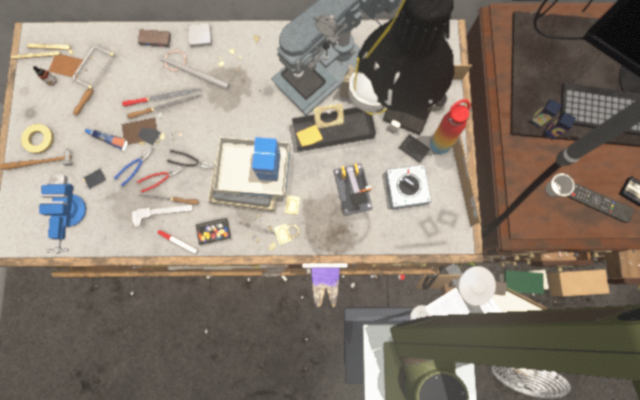

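View pics/side0.png

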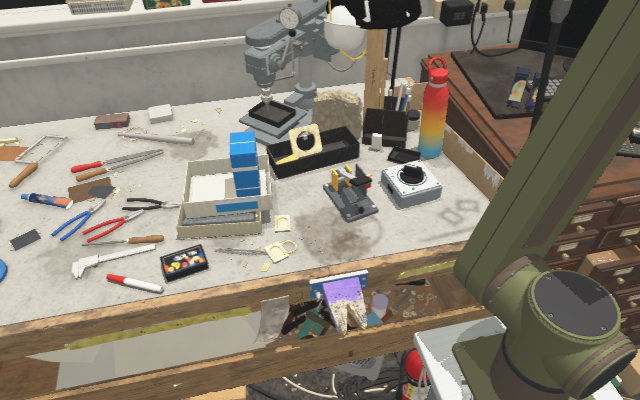

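The top view shows the speed box near (408,186) and the dead-man unit near (352,188). I'll enlarge both.

```bash
cat > h.py <<'E'
import numpy as np, cv2
from station import manip, eyes
from scipy.spatial.transform import Rotation as R
P={n:eyes.camera_params(n) for n in("top","side")}
def rot(q): return R.from_quat([q[1],q[2],q[3],q[0]]).as_matrix()
def proj(n,p):
    p=np.atleast_2d(p); c=(p-P[n]['position'])@rot(P[n]['attitude']); k=c@P[n]['camera_matrix'].T
    return k[:,:2]/k[:,2:]
def back(n,uv,z):
    uv=np.atleast_2d(np.array(uv,float)); d=np.c_[uv,np.ones(len(uv))]@np.linalg.inv(P[n]['camera_matrix']).T@rot(P[n]['attitude']).T
    o=P[n]['position']; return o+d*((z-o[2])/d[:,2])[:,None]
def crop(im,x,y,w,h,s,f): cv2.imwrite(f,cv2.resize(im[y:y+h,x:x+w],None,fx=s,fy=s,interpolation=cv2.INTER_CUBIC))
E
python3 - <<'E'
from h import *
a=cv2.imread('pics/top0.png');b=cv2.imread('pics/side0.png')
crop(a,325,150,115,70,6.5,'pics/a.png');crop(b,310,145,140,85,5.5,'pics/b.png')
print(back("top",[[408,186],[352,188]],45),back("side",[[411,184]],45))
E
```

```text
[[556.29086714  19.25145021  45.        ]
 [551.6544247  189.12885608  45.        ]] [[529.63753445  24.53253999  45.        ]]
```

View pics/a.png

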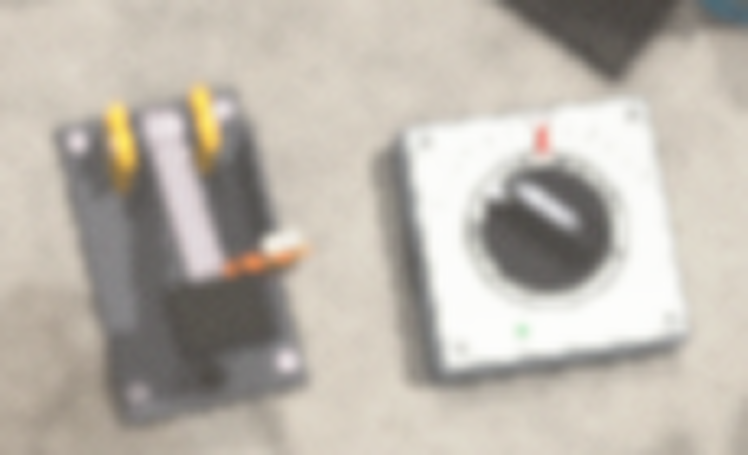

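View pics/b.png

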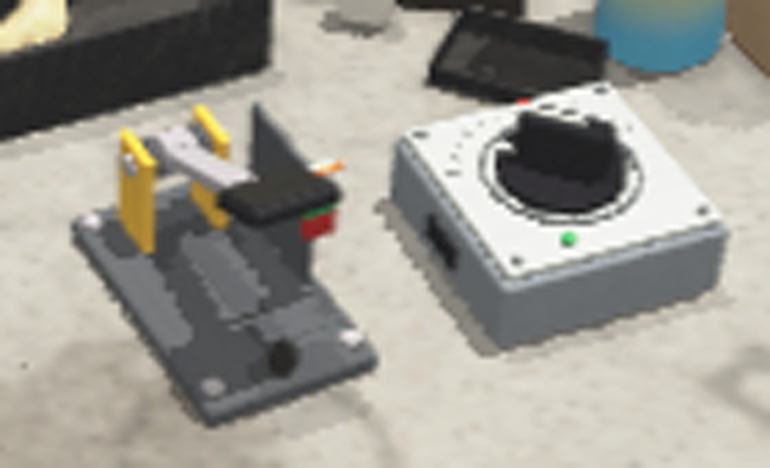

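The dial centre is near crop px (547,230), with the white pointer rim at the upper left (495,195) and the red tab at the top (542,140). The lever is up, with its black pad near (222,312). Next I'll fit the poses from the corners in both views.

```bash
python3 - <<'E'
from h import *
from scipy.optimize import least_squares
T=lambda l:(np.array(l,float)+.5)/6.5-.5+[325,150]
S=lambda l:(np.array(l,float)+.5)/5.5-.5+[310,145]
def fit(loc,t,s,x0,nt,ns):
    loc=np.array(loc,float)
    def w(p):
        c,q=np.cos(p[2]),np.sin(p[2]); return np.c_[p[0]+c*loc[:,0]-q*loc[:,1],p[1]+q*loc[:,0]+c*loc[:,1],loc[:,2]]
    f=lambda p:np.r_[(proj("top",w(p)[nt])-t).ravel(),(proj("side",w(p)[ns])-s).ravel()]
    r=least_squares(f,x0); print(r.x.round(3),r.fun.round(1)); return r.x
# box: far-left, far-right, near-right, near-left ; 
loc=[(60,60,45),(60,-60,45),(-60,-60,45),(-60,60,45)]
t=T([(405,130),(645,97),(688,340),(440,375)]); s=S([(400,142),(605,85),(727,230),(495,290)])
b=fit(loc,t,s,[550,20,0],range(4),range(4)); fit(loc,t,s[:0],[550,20,0],range(4),[]);fit(loc,t[:0],s,[550,20,0],[],range(4))
loc=[(75,45,10),(75,-45,10),(-75,-45,10),(-75,45,10)]
t=T([(58,130),(238,90),(305,378),(125,425)]); s=S([(74,222),(378,358),(208,418)])
u=fit(loc,t,s,[550,190,0],range(4),[0,2,3]); fit(loc,t,s[:0],[550,190,0],range(4),[])
print('pad',back("top",T([(220,313)]),109))
c=back("top",T([(547,230)]),51)[0]; print('dial',c)
for n,p in(('ptr',(495,195)),('tab',(541,140))):
    q=back("top",T([p]),51.5)[0]-[b[0],b[1],0]; print(n,q,np.degrees(np.arctan2(q[1],q[0])),np.hypot(*q[:2]))
l=back("top",T([(520,185),(577,228)]),78.5); d=l[0]-l[1]; print('bar',l.mean(0),np.degrees(np.arctan2(d[1],d[0])),np.hypot(*d[:2]))
E
```

```text
[5.5534e+02 1.7007e+01 1.1700e-01] [-0.7  0.1  1.1  0.4  1.2  1.3 -0.   0.8 -2.5 -1.8  0.1 -1.   0.2 -0.1
  0.3 -0.1]
[5.5742e+02 1.8172e+01 1.2100e-01] [-1.2 -0.5  0.6 -0.3  0.9  0.5 -0.3  0.2]
[5.52617e+02 1.67050e+01 1.12000e-01] [-2.1 -1.3  0.7 -0.3  0.7  0.7  0.6  0.5]
[5.56130e+02 1.82838e+02 2.11000e-01] [ 0.3 -0.4  0.5 -0.3  1.6  1.4  0.9  0.5 -1.8 -0.4 -0.3 -0.  -0.9 -0.1]
[5.57088e+02 1.85389e+02 2.08000e-01] [-0.5 -0.7 -0.2 -0.6  0.8  1.1 -0.1  0.1]
pad [[508.97739798 175.59021113 109.        ]]
dial [558.15932211  18.04152094  51.        ]
ptr [19.61509634 24.56973669 51.5       ] 51.3981011390979 31.4392106314151
tab [45.79408778  1.96156032 51.5       ] 2.452728550665789 45.83607961308706
bar [563.02229317  22.15696967  78.5       ] 50.92730459750151 32.28663336912371
```

```bash
python3 - <<'E'
from h import *
def tri(a,b):
    o1,o2=P['top']['position'],P['side']['position']
    d1=back('top',[a],0)[0]-o1; d2=back('side',[b],0)[0]-o2
    d1/=np.linalg.norm(d1);d2/=np.linalg.norm(d2)
    s=np.linalg.lstsq(np.c_[d1,-d2],o2-o1,rcond=None)[0]
    return (o1+s[0]*d1).round(),(o2+s[1]*d2).round()
print(tri((565,158),(547,22)),tri((484,246),(538,155)))
print(back('top',[(565,158),(484,246)],0),back('top',[(565,158),(484,246)],400))
a=cv2.imread('pics/top0.png');b=cv2.imread('pics/side0.png')
cv2.imwrite('pics/c.png',np.hstack([cv2.resize(a[80:290,440:640],(400,420)),cv2.resize(b[0:210,440:640],(400,420))]))
E
```

```text
(array([ 526., -247.,  450.]), array([ 536., -232.,  444.])) (array([ 355., -128.,  244.]), array([ 339., -154.,  252.]))
[[ 652.44446569 -490.97309738    0.        ]
 [ 376.65709212 -212.67150912    0.        ]] [[ 540.15831987 -273.96199841  400.        ]
 [ 341.79659967  -73.79191425  400.        ]]
```

View pics/c.png

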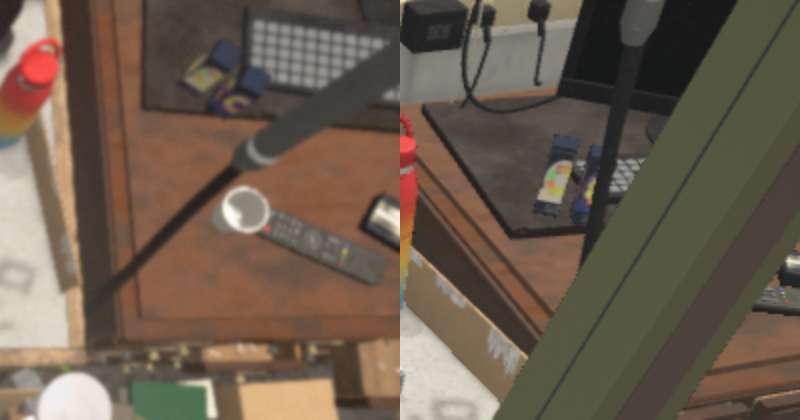

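```bash
python3 - <<'E'
from h import *
t=lambda p:(p[0]/2+440,p[1]/2+80); s=lambda p:((p[0]-400)/2+440,p[1]/2)
def pl(n,a,b):
    o=P[n]['position']; A,B=back(n,[a,b],0)-o; m=np.cross(A,B); m/=np.linalg.norm(m); return m,m@o
for ta,tb in (((95,300),(240,170)),((250,158),(390,60))):
  m1,d1=pl('top',t(ta),t(tb))
  for sa,sb in (((635,45),(590,255)),((641,0),(628,70))):
    m2,d2=pl('side',s(sa),s(sb))
    print([np.linalg.solve([m1,m2,[0,0,1]],[d1,d2,z]).round() for z in(-200,0,200,400,600)])
print(proj('top',[[252,282,0]]))
E
```

```text
[array([ 403., -242., -200.]), array([ 438., -242.,    0.]), array([ 474., -243.,  200.]), array([ 509., -243.,  400.]), array([ 545., -243.,  600.])]
[array([ 443., -290., -200.]), array([ 464., -273.,    0.]), array([ 485., -257.,  200.]), array([ 506., -240.,  400.]), array([ 528., -223.,  600.])]
[array([ 536., -343., -200.]), array([ 532., -314.,    0.]), array([ 529., -285.,  200.]), array([ 526., -256.,  400.]), array([ 523., -227.,  600.])]
[array([ 556., -375., -200.]), array([ 546., -334.,    0.]), array([ 535., -294.,  200.]), array([ 524., -253.,  400.]), array([ 513., -213.,  600.])]
[[322.24797416 289.2156071 ]]
```

A pole stands near (475..510, -245), so I'll go round it on the base side at about r = 415 mm.

Call:
carry_out(
  steps=[
    [[0.7, 4.5, 1], [0, 0, 0], 0.2],
    [[1.5, 9, 2], [0, 0, 0], 0.2],
    [[2.5, 13.5, 3], [0, 0, 0], 0.2],
    [[4, 17.5, 3], [0, 0, 0], 0.2],
    [[6.5, 20.5, 3], [0, 0, 0], 0.2],
    [[9, 23, 3], [0, 0, 0], 0.2],
    [[11.5, 25.7, 3], [0, 0, 0], 0.2],
    [[14, 28.6, 3], [0, 0, 0], 0.2],
    [[16.3, 31.8, 3], [0, 0, 0], 0.2],
    [[18.2, 35.1, 3], [0, 0, 0], 0.2],
    [[19.8, 38.6, 3], [0, 0, 0], 0.2],
    [[21.2, 42.4, 3], [0, 0, 0], 0.2],
    [[22.5, 46.5, 3], [0, 0, 0], 0.2],
    [[23.5, 50.5, 3], [0, 0, 0], 0.2],
    [[23.5, 50.5, 3], [0, 0, 0], 0.2],
  ],
)

```text
time: 1.6
position: [420.5, -35.0, 279.7]
ee_rot: [-0.001, 0.986, 0.166, 0.0]
force: [0.1, -0.9, -0.0]
finger_gap: 51.0
finger_force: 0.0
```

Call:
carry_out(
  steps=[
    [[4, 1.7, 0], [0, 0, 8], 0.2],
    [[8, 3.4, -2], [0, 0, 16], 0.2],
    [[12, 5, -4], [0, 0, 24], 0.2],
    [[13.7, 5.7, -7], [0, 0, 32], 0.2],
    [[13.7, 5.7, -9], [0, 0, 33], 0.2],
    [[13.7, 5.7, -9], [0, 0, 33], 0.2],
    [[13.7, 5.7, -9], [0, 0, 33], 0.2],
  ],
)

```text
time: 2.3
position: [556.5, 16.8, 189.6]
ee_rot: [-0.0, 0.9, 0.436, -0.001]
force: [0.3, -1.2, 0.1]
finger_gap: 51.1
finger_force: 0.0
```

```bash
python3 - <<'E'
from h import *
S=lambda l:(np.array(l,float)+.5)/5.5-.5+[310,145]
print('skirt',back('side',S([(562,170)]),48),'bartop',back('side',S([(568,125)]),78.5))
b=eyes.camera('side');a=eyes.camera('top');cv2.imwrite('pics/s2.png',b)
o=manip.get_obs();print(o['position'],o['ee_rot'],o['time'])
p=o['position'];print(proj('side',[p,p+[0,0,-19]]),proj('top',[p]))
A=cv2.resize(a[140:230,360:460],(400,360),interpolation=2);B=cv2.resize(b[90:230,350:500],(400,373),interpolation=2)[:360]
cv2.imwrite('pics/d.png',np.hstack([A,B]))
E
```

```text
skirt [[557.95853382  12.01438739  48.        ]] bartop [[555.02298647  14.02178618  78.5       ]]
[557.51515665  16.90969964 191.317022  ] [5.53531180e-04 8.99885874e-01 4.36124323e-01 8.25648218e-04] 2.4
[[417.01848885 130.81419626]
 [416.03142348 137.21948144]] [[418.52549136 173.91350169]]
```

View pics/d.png

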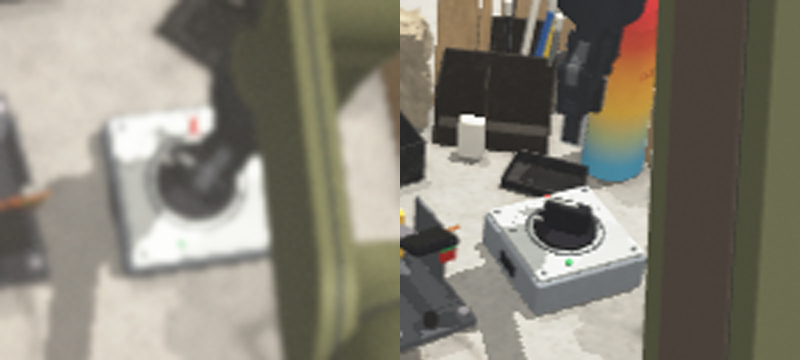

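The gripper sits over the dial as the projection predicts, with the finger tip near (416,140) in the side view. Now I'll descend and grip gently.

Call:
carry_out(
  steps=[
    [[0, -0.1, -3], [0, 0, 0], 0.2],
    [[0, -0.1, -6], [0, 0, 0], 0.2],
    [[0, -0.1, -9], [0, 0, 0], 0.2],
    [[0, -0.1, -10.6], [0, 0, 0], 0.2],
    [[0, -0.1, -11.5], [0, 0, 0], 0.2],
    [[0, -0.1, -11.5], [0, 0, 0], 0.2],
    [[0, -0.1, -11.5], [0, 0, 0], 0.2],
    [[0, -0.1, -11.5], [0, 0, 0], -0.2],
    [[0, -0.1, -11.5], [0, 0, 0], -0.4],
    [[0, -0.1, -11.5], [0, 0, 0], -0.5],
  ],
  grip_force=20,
)

```text
time: 3.4
position: [558.7, 15.9, 76.2]
ee_rot: [0.001, 0.899, 0.437, 0.001]
force: [1.1, -1.9, 1.7]
finger_gap: 21.7
finger_force: 1.5
```

Call:
carry_out(
  steps=[
    [[0, 0, 0], [0, 0, 0], -0.6],
    [[0, 0, 0], [0, 0, 0], -0.7],
    [[0, 0, 0], [0, 0, 0], -0.8],
    [[0, 0, 0], [0, 0, 0], -0.8],
    [[0, 0, 0], [0, 0, 0], -0.8],
  ],
)

```text
time: 3.9
position: [560.7, 14.5, 76.5]
ee_rot: [0.003, 0.899, 0.437, 0.002]
force: [3.9, -6.5, 2.4]
finger_gap: 15.4
finger_force: 25.2
```

Call:
carry_out(
  steps=[
    [[0.35, -0.25, 0], [0, 0, 0], -0.8],
    [[0.35, -0.25, 0], [0, 0, -6], -0.8],
    [[0.35, -0.25, 0], [0, 0, -12], -0.8],
    [[0.35, -0.25, 0], [0, 0, -18], -0.8],
    [[0.35, -0.25, 0], [0, 0, -24], -0.8],
    [[0.35, -0.25, 0], [0, 0, -30], -0.8],
    [[0.35, -0.25, 0], [0, 0, -36], -0.8],
    [[0.35, -0.25, 0], [0, 0, -41], -0.8],
    [[0.35, -0.25, 0], [0, 0, -45], -0.8],
    [[0.35, -0.25, 0], [0, 0, -45], -0.8],
    [[0.35, -0.25, 0], [0, 0, -45], -0.8],
    [[0.35, -0.25, 0], [0, 0, -45], -0.8],
  ],
  grip_force=30,
)

```text
time: 5.1
position: [560.8, 14.5, 76.5]
ee_rot: [-0.0, 0.998, 0.059, 0.001]
force: [-2.1, 0.3, 9.4]
finger_gap: 14.9
finger_force: 31.7
```

Call:
carry_out(
  steps=[
    [[0, 0, 0], [0, 0, 0], -0.5],
    [[0, 0, 0], [0, 0, 0], -0.2],
    [[0, 0, 0], [0, 0, 0], 0.2],
    [[0, 0, 0], [0, 0, 0], 0.2],
    [[0, 0, 0], [0, 0, 0], 0.2],
    [[0, 0, 3], [0, 0, 0], 0.2],
    [[0, 0, 7], [0, 0, 0], 0.2],
    [[-3, 0, 11], [0, 0, 0], 0.2],
    [[-8, 0, 13], [0, 0, 0], 0.2],
    [[-12, 0, 13], [0, 0, 0], 0.2],
    [[-12, 0, 13], [0, 0, 0], 0.2],
    [[-12, 0, 13], [0, 0, 0], 0.2],
  ],
)

```text
time: 6.3
position: [439.6, 14.1, 205.4]
ee_rot: [0.0, 0.998, 0.059, 0.0]
force: [0.8, 0.2, 0.2]
finger_gap: 51.3
finger_force: 0.0
```

```bash
python3 - <<'E'
from h import *
a=np.mean([eyes.camera('top') for _ in range(4)],0).astype('uint8');b=np.mean([eyes.camera('side') for _ in range(4)],0).astype('uint8')
cv2.imwrite('pics/top3.png',a);cv2.imwrite('pics/side3.png',b)
A=cv2.resize(a[155:220,380:440],(400,433),interpolation=2);B=cv2.resize(b[150:215,380:440],(400,433),interpolation=2)
cv2.imwrite('pics/e.png',np.hstack([A,B]));print(manip.get_obs()['position'])
E
```

```text
[441.27395275  14.06696436 204.62846103]
```

View pics/e.png

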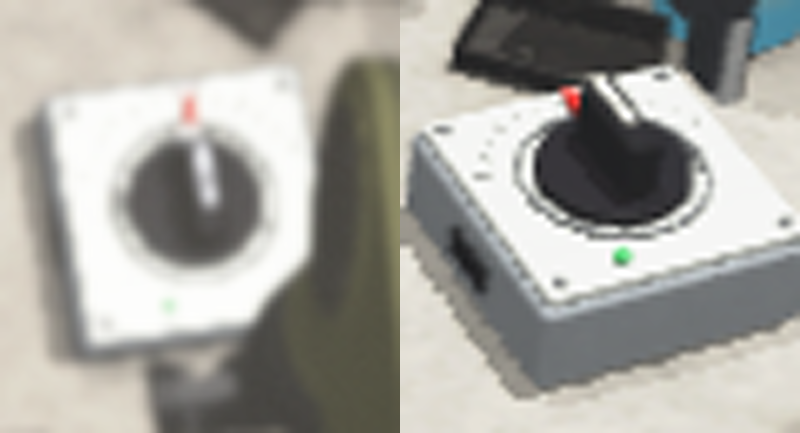

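The pointer is now close to the tab (top crop: tab inner end about (190,124), pointer wedge about (194,131)). I'll rectify the view to measure the residual angle.

```bash
cat > rect.py <<'E'
from h import *
from scipy.optimize import least_squares
def rectify(n,im,z,c=(558,17),h=70,s=5):
    g=np.array([[c[0]+h,c[1]+h],[c[0]+h,c[1]-h],[c[0]-h,c[1]-h],[c[0]-h,c[1]+h]],float)
    uv=proj(n,np.c_[g,np.full(4,z)]).astype('f4'); N=2*h*s
    H=cv2.getPerspectiveTransform(uv,np.float32([[0,0],[N,0],[N,N],[0,N]]))
    return cv2.warpPerspective(im,H,(N,N),flags=cv2.INTER_CUBIC),lambda q:np.c_[c[0]+h-np.asarray(q)[:,1]/s,c[1]+h-np.asarray(q)[:,0]/s]
def measure(ft,fs,tag):
    out=[]
    for n,f in(('top',ft),('side',fs)):
        im=cv2.imread(f); r,w=rectify(n,im,51.5); i=r.astype(int)
        red=(i[...,2]-np.maximum(i[...,1],i[...,0])>50); yy,xx=np.nonzero(red); wt=(i[...,2]-i[...,1])[red]
        tab=w([[np.average(xx,weights=wt),np.average(yy,weights=wt)]])[0]
        dark=(r.max(2)<110).astype('uint8'); k,lab,st,ce=cv2.connectedComponentsWithStats(dark)
        j=lab[350:365,335:365]; j=np.bincount(j[j>0]).argmax(); cn=max(cv2.findContours((lab==j).astype('uint8'),0,1)[0],key=len)[:,0]
        p=w(cn); fit=least_squares(lambda q:np.hypot(*(p-q[:2]).T)-q[2],[558,17,32],loss='soft_l1',f_scale=.5)
        r2,w2=rectify(n,im,78.5); 
        print(n,'tab',tab.round(1),len(xx),'circle',fit.x.round(1),'tab ang',np.degrees(np.arctan2(*(tab-fit.x[:2])[::-1])).round(1),'R',np.hypot(*(tab-fit.x[:2])).round(1))
        v=r.copy(); 
        q=lambda a:(int((558+70-a[1-1])*5),); cx,cy=int((17+70-fit.x[1])*5),int((558+70-fit.x[0])*5)
        cv2.circle(v,(cx,cy),int(fit.x[2]*5),(255,0,255),1); out.append(v[100:600,100:600])
        # white bar line at z=78.5
        g=(r2.min(2)>150).astype('uint8'); k,lab,st,ce=cv2.connectedComponentsWithStats(g)
        for m in range(1,k):
            if 250<st[m,4]<6000:
                ys,xs=np.nonzero(lab==m); P2=w2(np.c_[xs,ys]); e,V=np.linalg.eigh(np.cov(P2.T)); d=V[:,1]*np.sign(V[0,1])
                if np.hypot(*(P2.mean(0)-fit.x[:2]))<40: print('  blob',P2.mean(0).round(1),'ang',np.degrees(np.arctan2(d[1],d[0])).round(1),'sd',np.sqrt(e).round(1))
    cv2.imwrite(f'pics/{tag}.png',cv2.resize(np.hstack(out),(800,400)))
E
python3 -c "
from rect import *
measure('pics/top0.png','pics/side0.png','r0');measure('pics/top3.png','pics/side3.png','r3')"
```

```text
top tab [601.2  18.5] 1097 circle [557.7  18.3  26.1] tab ang 0.4 R 43.5
  blob [564.3  23.6] ang 53.8 sd [2.3 8.1]
side tab [607.8  13.6] 723 circle [557.7  12.7  33.9] tab ang 1.0 R 50.2
top tab [601.2  18.6] 1047 circle [557.6  19.1  26.4] tab ang -0.7 R 43.6
side tab [602.2  14.1] 2599 circle [574.2  13.7  44.3] tab ang 0.7 R 28.0
```

View pics/r3.png

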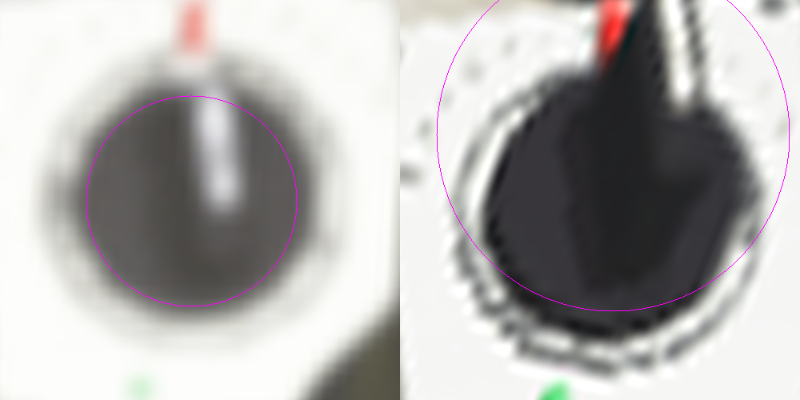

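```bash
python3 - <<'E'
from rect import *
a=cv2.imread('pics/top3.png');b=cv2.imread('pics/side3.png')
def st(r):
    r=np.clip(r.astype(float)*1.0,0,255)**.7; return (r/r.max()*255).astype('uint8')
L=[]
for n,im,z in(('top',a,78.5),('side',b,78.5)):
    r,w=rectify(n,im,z,c=(575,17),h=40,s=5); L.append(r)
    g=r.min(2).astype(int)
    # white line: per image row, centroid of bright run nearest the axis
    pts=[]
    for y in range(0,400,8):
        row=g[y]; print(y,[ (int(s),int(e)) for s,e in zip(*(lambda m:(np.where(np.diff(m)==1)[0],np.where(np.diff(m)==-1)[0]))(np.r_[0,(row>130).astype(int),0]))],end=' ')
    print()
cv2.imwrite('pics/g.png',st(np.hstack(L)))
E
```

```text
0 [(0, 400)] 8 [(0, 400)] 16 [(0, 400)] 24 [(0, 400)] 32 [(0, 400)] 40 [(0, 400)] 48 [(0, 400)] 56 [(0, 400)] 64 [(0, 400)] 72 [(0, 400)] 80 [(0, 400)] 88 [(0, 400)] 96 [(0, 400)] 104 [(0, 400)] 112 [(0, 400)] 120 [(0, 400)] 128 [(0, 400)] 136 [(0, 400)] 144 [(0, 400)] 152 [(0, 400)] 160 [(0, 400)] 168 [(0, 400)] 176 [(0, 400)] 184 [(0, 105), (161, 220), (233, 400)] 192 [(0, 94), (164, 217), (247, 400)] 200 [(0, 86), (165, 217), (259, 400)] 208 [(0, 75), (165, 219), (270, 400)] 216 [(0, 67), (165, 219), (280, 400)] 224 [(0, 59), (165, 220), (283, 400)] 232 [(0, 53), (166, 220), (288, 400)] 240 [(0, 44), (168, 221), (293, 400)] 248 [(0, 41), (170, 221), (297, 400)] 256 [(0, 38), (172, 221), (300, 400)] 264 [(0, 36), (174, 222), (304, 400)] 272 [(0, 33), (175, 223), (307, 400)] 280 [(0, 31), (175, 225), (309, 400)] 288 [(0, 27), (176, 226), (310, 400)] 296 [(0, 24), (177, 227), (310, 400)] 304 [(0, 19), (179, 226), (310, 400)] 312 [(0, 18), (182, 223), (310, 400)] 320 [(0, 17), (187, 218), (310, 400)] 328 [(0, 19), (197, 207), (309, 400)] 336 [(0, 22), (308, 400)] 344 [(0, 25), (308, 4
[... 636 characters left out ...]
 128), (200, 234), (242, 394)] 224 [(0, 125), (203, 394)] 232 [(0, 124), (205, 239), (246, 396)] 240 [(0, 124), (206, 237), (246, 396)] 248 [(0, 124), (208, 239), (247, 397)] 256 [(0, 123), (209, 240), (251, 399)] 264 [(0, 120), (209, 241), (250, 400)] 272 [(0, 115), (210, 400)] 280 [(0, 86), (87, 88), (211, 400)] 288 [(0, 64), (211, 400)] 296 [(0, 53), (212, 400)] 304 [(0, 52), (213, 242), (251, 400)] 312 [(0, 54), (217, 237), (256, 400)] 320 [(0, 49), (264, 400)] 328 [(0, 40), (274, 400)] 336 [(0, 36), (278, 400)] 344 [(0, 29), (284, 400)] 352 [(0, 19), (291, 400)] 360 [(0, 15), (296, 400)] 368 [(0, 12), (300, 400)] 376 [(0, 8), (303, 400)] 384 [(0, 5), (305, 400)] 392 [(0, 2), (307, 400)]
```

View pics/g.png

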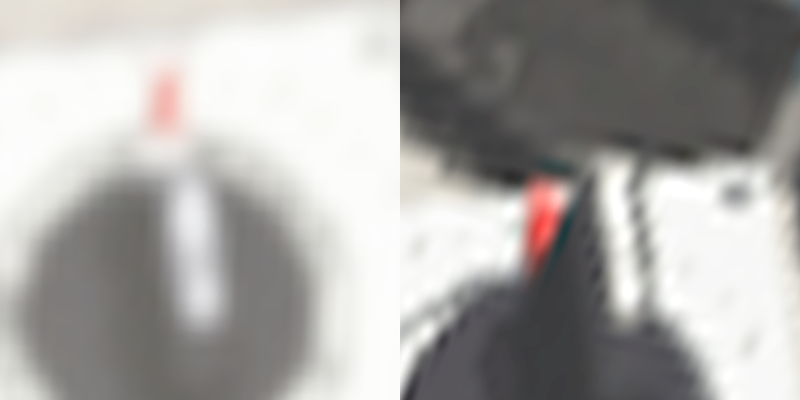

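The bar's white line reads about 5–6° (tool 6.8°), and the tab reads about 2°. I'll regrasp and turn about 4° more clockwise.

Call:
carry_out(
  steps=[
    [[4, 0, 0], [0, 0, 0], 0.2],
    [[9, 0, -2], [0, 0, 0], 0.2],
    [[12, 0, -6], [0, 0, 0], 0.2],
    [[12, 0, -10], [0, 0, 0], 0.2],
    [[12, 0, -12.5], [0, 0, 0], 0.2],
    [[12, 0, -13], [0, 0, 0], 0.2],
    [[12, 0, -13], [0, 0, 0], 0],
    [[12, 0, -13], [0, 0, 0], -0.4],
    [[12, 0, -13], [0, 0, 0], -0.6],
    [[12, 0, -13], [0, 0, 0], -0.8],
    [[12, 0, -13], [0, 0, 0], -0.8],
    [[12, 0, -13], [0, 0, 0], -0.8],
    [[12, 0, -13], [0, 0, -2], -0.8],
    [[12, 0, -13], [0, 0, -4], -0.8],
    [[12, 0, -13], [0, 0, -4], -0.8],
    [[12, 0, -13], [0, 0, -4], -0.8],
    [[12, 0, -13], [0, 0, -4], -0.8],
  ],
  grip_force=30,
)

```text
time: 8.4
position: [562.0, 14.5, 77.0]
ee_rot: [-0.0, 1.0, 0.024, 0.002]
force: [-1.3, 1.8, 7.0]
finger_gap: 15.4
finger_force: 32.6
```

Call:
carry_out(
  steps=[
    [[0, 0, 0], [0, 0, 0], -0.5],
    [[0, 0, 0], [0, 0, 0], -0.2],
    [[0, 0, 0], [0, 0, 0], 0.2],
    [[0, 0, 0], [0, 0, 0], 0.2],
    [[0, 0, 0], [0, 0, 0], 0.2],
    [[0, 0, 3], [0, 0, 0], 0.2],
    [[0, 0, 7], [0, 0, 0], 0.2],
    [[-3, 0, 11], [0, 0, 0], 0.2],
    [[-8, 0, 13], [0, 0, 0], 0.2],
    [[-12, 0, 13], [0, 0, 0], 0],
    [[-12, 0, 13], [0, 0, 0], -0.5],
    [[-12, 0, 13], [0, 0, 0], -1],
    [[-12, 0, 13], [0, 0, 0], -1],
  ],
)

```text
time: 9.7
position: [441.8, 14.0, 205.3]
ee_rot: [0.0, 1.0, 0.024, 0.001]
force: [0.3, 0.6, -0.0]
finger_gap: 0.6
finger_force: 0.0
```

```bash
python3 - <<'E'
from rect import *
a=np.mean([eyes.camera('top') for _ in range(6)],0).astype('uint8');b=np.mean([eyes.camera('side') for _ in range(4)],0).astype('uint8')
cv2.imwrite('pics/top4.png',a);cv2.imwrite('pics/side4.png',b)
for f,z in((3,78.5),(4,78.5)):
  for n in('top','side'):
    r,w=rectify(n,cv2.imread(f'pics/{n}{f}.png'),z,c=(575,17),h=40,s=5); g=np.clip(r.min(2).astype(float)-90,0,None)
    ys=np.arange(200,300); x=np.arange(140,240) if n=='top' else np.arange(180,243)
    # centroid of white line
    c=[(g[y,x]*x).sum()/g[y,x].sum() for y in ys]; print(f,n,np.degrees(np.arctan(np.polyfit(ys,c,1)[0])).round(2))
    r,w=rectify(n,cv2.imread(f'pics/{n}{f}.png'),51.5,c=(575,17),h=40,s=5)
    if n=='top':
        g=r.min(2); print('rim profile',[ (int(y),g[y,120:230:5].tolist()) for y in(100,110,120)])
        i=r.astype(int);print('redness',[(y,round(float((np.clip(i[y,:,2]-i[y,:,1],30,None)-30)@np.arange(400)/max(1,(np.clip(i[y,:,2]-i[y,:,1],30,None)-30).sum())),1)) for y in range(20,100,8)])
r0=[cv2.resize(rectify('top',cv2.imread(f'pics/top{f}.png'),51.5,c=(575,17),h=40,s=5)[0],(400,400)) for f in(3,4)]
cv2.imwrite('pics/k.png',np.hstack(r0)); o=manip.get_obs();print(o['position'],o['finger_gap'],o['time'])
E
```

```text
3 top 6.56
rim profile [(100, [236, 233, 228, 223, 221, 217, 213, 211, 209, 204, 201, 198, 195, 193, 191, 193, 196, 199, 202, 203, 204, 206]), (110, [226, 223, 217, 211, 205, 201, 199, 202, 205, 209, 212, 214, 216, 215, 215, 214, 214, 211, 206, 201, 195, 191]), (120, [213, 210, 204, 197, 190, 186, 186, 189, 195, 202, 208, 213, 217, 217, 217, 216, 214, 209, 200, 192, 183, 175])]
redness [(20, 0.0), (28, 0.0), (36, 193.7), (44, 193.3), (52, 192.8), (60, 192.3), (68, 191.9), (76, 191.6), (84, 191.6), (92, 191.9)]
3 side 6.28
4 top 4.2
rim profile [(100, [236, 233, 228, 223, 221, 217, 213, 211, 209, 205, 203, 201, 200, 199, 198, 200, 203, 206, 208, 208, 209, 209]), (110, [226, 223, 217, 211, 205, 201, 199, 202, 205, 210, 213, 217, 220, 221, 222, 222, 222, 220, 216, 211, 205, 200]), (120, [214, 211, 205, 198, 190, 186, 185, 188, 193, 201, 208, 217, 224, 228, 230, 231, 230, 226, 220, 216, 208, 199])]
redness [(20, 0.0), (28, 0.0), (36, 193.5), (44, 193.3), (52, 192.8), (60, 192.3), (68, 191.8), (76, 191.6), (84, 191.6), (92, 191.5)]
4 side 2.13
[440.74057019  14.10782753 204.81132677] -0.2104254249862777 10.2
```

View pics/k.png

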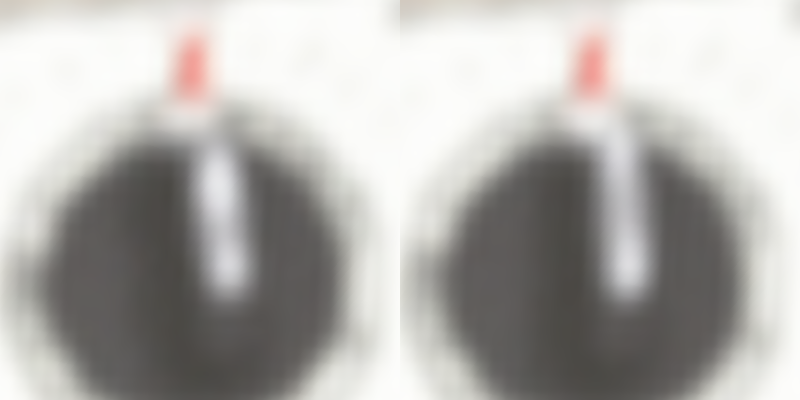

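The pointer is aligned within about 1–2° and released, with the line at about 3° (tool 2.75°) and the tab at about 2°. Next I'll take the closed fingers to above the lever pad.

Call:
carry_out(
  steps=[
    [[2, 4, 0], [0, 0, 4], -1],
    [[4, 8, 0], [0, 0, 9], -1],
    [[6, 12, 0], [0, 0, 9], -1],
    [[6.6, 15.7, 0], [0, 0, 9], -1],
    [[6.6, 15.7, -4], [0, 0, 9], -1],
    [[6.6, 15.7, -6.5], [0, 0, 9], -1],
    [[6.6, 15.7, -6.5], [0, 0, 9], -1],
    [[6.6, 15.7, -6.5], [0, 0, 9], -1],
  ],
)

```text
time: 11.0
position: [506.5, 171.1, 139.9]
ee_rot: [0.0, 0.995, 0.103, -0.001]
force: [0.7, 0.1, 0.3]
finger_gap: -0.3
finger_force: 0.0
```

```bash
cat > pin.py <<'E'
from h import *
# orange pin pixels in side view around unit, and green/red band pixels
def pin(save=None):
    out={}
    for n,(x,y,w,h) in(('side',(325,150,60,60)),('top',(340,165,40,50))):
        im=eyes.camera(n)
        if save: cv2.imwrite(f'pics/{n}{save}.png',im)
        H=cv2.cvtColor(im[y:y+h,x:x+w],cv2.COLOR_BGR2HSV)
        for k,lo,hi in(('orange',(6,110,120),(17,255,255)),('green',(45,80,50),(85,255,255)),('red',(0,130,80),(4,255,255)),('yellow',(19,120,100),(30,255,255))):
            m=cv2.inRange(H,lo,hi); ys,xs=np.nonzero(m)
            if len(xs): out[n,k]=(len(xs),(xs.mean()+x).round(1),(ys.mean()+y).round(1),(int(ys.min()+y),int(ys.max()+y)))
    o=manip.get_obs(); print(o['time'],o['position'].round(1),o['force'].round(1))
    for k,v in out.items(): print(k,v)
E
python3 -c "
from pin import *
pin('5')
# predicted pad points for pixel check
u=np.array([560,181.5]);c,s=np.cos(.21),np.sin(.21)
print(back('side',[(370+0,190)],60))"
```

```text
11.1 [507.8 171.1 141.4] [-0.6  0.1  1. ]
('side', 'orange') (3, np.float64(368.7), np.float64(175.7), (175, 176))
('side', 'green') (6, np.float64(366.8), np.float64(183.2), (182, 184))
('side', 'red') (17, np.float64(366.9), np.float64(185.8), (184, 188))
('side', 'yellow') (152, np.float64(339.0), np.float64(178.6), (164, 190))
('top', 'yellow') (36, np.float64(343.5), np.float64(171.8), (166, 177))
[[516.17529893 140.25751389  60.        ]]
```

Call:
carry_out(
  steps=[
    [[0, 0, -0.6], [0, 0, 0], -1],
    [[0, 0, -1.2], [0, 0, 0], -1],
    [[0, 0, -1.7], [0, 0, 0], -1],
    [[0, 0, -2.2], [0, 0, 0], -1],
    [[0, 0, -2.5], [0, 0, 0], -1],
    [[0, 0, -2.5], [0, 0, 0], -1],
    [[0, 0, -2.5], [0, 0, 0], -1],
  ],
)

```text
time: 11.8
position: [505.8, 170.8, 115.1]
ee_rot: [0.0, 0.995, 0.103, -0.001]
force: [-2.8, -1.3, 7.1]
finger_gap: 0.2
finger_force: 2.8
```

```bash
python3 -c "
from pin import *
pin('6')"
```

```text
11.9 [505.8 170.8 115.2] [-2.6 -0.8  6.5]
('side', 'orange') (2, np.float64(369.0), np.float64(180.0), (180, 180))
('side', 'green') (3, np.float64(369.0), np.float64(182.0), (182, 182))
('side', 'yellow') (123, np.float64(337.2), np.float64(180.0), (169, 190))
('top', 'yellow') (6, np.float64(343.3), np.float64(176.2), (174, 178))
```

```bash
python3 - <<'E'
from h import *
c,s=np.cos(.21),np.sin(.21)
pad=np.array([509,175.6]); hinge=pad+96.6*np.array([c,s])   # top-frame / compare both frames
for off in((0,0),(2,-6)):
  for rp in(75,85,95):
    for yl in(-36,-48):
      L=[]
      for q in(0,.126,.15,.17,.25,.33):
        a=.4-q; p=hinge+off-rp*np.cos(a)*np.array([c,s])+yl*np.array([-s,c]); L.append(np.r_[p,55+rp*np.sin(a)])
      L=np.array(L); print(off,rp,yl,proj('side',L).round(1).tolist(),proj('top',L[:1]).round(1).tolist())
for f in(5,6):
  im=cv2.imread(f'pics/side{f}.png').astype(int)[170:192,360:376]
  print(f,'R-B');print((im[...,2]-im[...,0]));print('G-R');print((im[...,1]-im[...,2]))
E
```

```text
(0, 0) 75 -36 [[365.1, 176.1], [365.5, 179.6], [365.6, 180.2], [365.6, 180.7], [365.7, 182.7], [365.7, 184.7]] [[367.5, 187.8]]
(0, 0) 75 -48 [[369.3, 174.8], [369.7, 178.2], [369.8, 178.9], [369.8, 179.4], [369.9, 181.4], [369.9, 183.3]] [[371.5, 186.9]]
(0, 0) 85 -36 [[367.0, 177.1], [367.5, 181.0], [367.5, 181.7], [367.6, 182.3], [367.7, 184.6], [367.6, 186.8]] [[368.4, 190.5]]
(0, 0) 85 -48 [[371.2, 175.8], [371.7, 179.7], [371.7, 180.4], [371.7, 181.0], [371.8, 183.3], [371.8, 185.5]] [[372.4, 189.6]]
(0, 0) 95 -36 [[368.9, 178.1], [369.4, 182.5], [369.5, 183.3], [369.5, 184.0], [369.6, 186.5], [369.6, 189.0]] [[369.2, 193.2]]
(0, 0) 95 -48 [[373.1, 176.7], [373.6, 181.1], [373.7, 181.9], [373.7, 182.6], [373.8, 185.2], [373.8, 187.6]] [[373.2, 192.3]]
(2, -6) 75 -36 [[367.2, 175.3], [367.6, 178.7], [367.6, 179.3], [367.7, 179.8], [367.8, 181.9], [367.8, 183.8]] [[369.5, 187.1]]
(2, -6) 75 -48 [[371.4, 174.0], [371.8, 177.4], [371.8, 178.0], [371.8, 178.5], [371.9, 180.5], [371.9, 182.5]] [[373.5, 186.2]]
(2, -6) 85 -36 [[369.1, 176.2], [369.5, 180.1], [369.6, 180.9], [369.6, 18
[... 6057 characters left out ...]
   2  40  17  -5  -4  -4  -3]
 [  0   0   1   0   0   1   0   6  39  76  58  21  -4  -4  -4  -4]
 [  0   1   1   0   2   1   1  -1   3  11 -16 -38  -4  -4  -4  -4]
 [  0   1   1   0   1   1   1   0  -1   0  -2  -4  -3  -4  -4  -3]
 [  1   0   1   0   1   0  -1  -1   0   0   1  -1  -4  -3  -3  -4]
 [  0   1   0   0   0   0   0   1   0   0  -1  -1  -3  -5  -3  -4]
 [ -1   1   1   0   1   0  -1  -1  -2  -2  -1   0  -2  -4  -3  -4]
 [  1   0   0  -1   0   0  -1  -1  -1  -1   1  -1  -3  -6  -4  -4]
 [  0   0  -1   0   0   0   0   0   0  -2  -4  -4  -2  -4  -4  -4]
 [ -1  -1  -1   0   0   0  -2  -2  -5  -3  -3  -3  -2  -3  -3  -2]
 [  0   1   0   0   1   1  -1  -3  -3  -4  -4  -3  -3  -3  -3  -2]]
```

Call:
carry_out(
  steps=[
    [[0, 0, -0.3], [0, 0, 0], -1],
    [[-0.1, 0, -0.5], [0, 0, 0], -1],
    [[-0.1, 0, -0.8], [0, 0, 0], -1],
    [[-0.2, 0, -1], [0, 0, 0], -1],
    [[-0.2, 0, -1], [0, 0, 0], -1],
    [[-0.2, 0, -1], [0, 0, 0], -1],
  ],
)

```text
time: 12.5
position: [504.0, 170.5, 105.3]
ee_rot: [0.0, 0.995, 0.103, -0.0]
force: [-2.3, -2.3, 6.8]
finger_gap: 0.4
finger_force: 3.4
```

```bash
python3 - <<'E'
from pin import *
pin('7')
im=cv2.imread('pics/side7.png').astype(int)[176:190,364:375]
print(im[...,2]-im[...,0]);print(im[...,1]-im[...,2])
for f in(5,6,7):
  i=cv2.imread(f'pics/side{f}.png').astype(int)[170:190,366:376]; w=np.clip(np.minimum(i[...,2]-i[...,0]-35,(i[...,1]-i[...,0])*3-35),0,None); print(f,((w.sum(1)@np.arange(170,190))/w.sum()).round(2))
E
```

```text
12.6 [504.1 170.5 105.4] [-2.3 -1.6  7.6]
('side', 'orange') (3, np.float64(370.0), np.float64(182.7), (182, 183))
('side', 'green') (5, np.float64(368.8), np.float64(180.4), (180, 181))
('side', 'red') (5, np.float64(368.6), np.float64(184.8), (184, 186))
('side', 'yellow') (108, np.float64(335.6), np.float64(180.1), (169, 190))
[[ -4  -2  -2  -3   2   8   8  12  11  11  13]
 [ -1  -1  -1  -2   6  12  13  10  12  12  11]
 [  0   1   1  -2   8   8   9  11  12  12  12]
 [  0   1   0  -1  -2  -3   0  12  12  14  16]
 [  0   0   1  -3 -10 -17  -9   6  12  12  13]
 [  0   0   1  -4 -12 -21  48 109  84  77  14]
 [ -1   1   1  21  80 142 162 145  74  38  13]
 [ -1   1   1  16  63 103 105  57  15  14  12]
 [  0   1   1  28  90 113  75  35  12  12  13]
 [  1   1   0   8  59 110  71  34  12  11  12]
 [  0   1   1   1  14  51  55  33  12  13  12]
 [  0   1   0   2   3   6  10  17  12  12  12]
 [  0   2   2   2   1   2   4   9  15  12  12]
 [  1   2   3   4   3   4   4   3  12  13  12]]
[[   1    0    0    2    0    0   -1   -3   -3   -4   -3]
 [   0    2    1    0    0   -1   -1   -2   -2   -3   -2]
 [   1    1    2    0    0    0   -1   -3   -2   -2   -2]
 [   1    2    2    0   17   36   34   10   -3   -4   -5]
 [   1    2    2    5   38   69   54   24   -4   -4   -4]
 [   1    2    1    7   43   80    9  -44  -25  -31   -4]
 [   1    1    2  -14  -31  -52  -67  -85  -39  -16   -4]
 [   1    2    2  -11  -35  -58  -83  -44   -4   -4   -4]
 [   2    2    1  -29  -86 -105  -69  -24   -3   -3   -4]
 [   1    2    2   -9  -58 -107  -64  -21   -4   -3   -3]
 [   1    1    2    0  -13  -50  -48  -21   -4   -3   -3]
 [   1    2    1    0   -1   -4   -5   -6   -3   -2   -3]
 [   2    2    0    0    1    0   -1   -3   -5   -4   -4]
 [  -1    1    0    0    0    0   -1   -1   -3   -3   -4]]
5 175.85
6 179.65
7 181.94
```

Pin travel, pad height (tip at about 86 mm) and spring force (about 7 N) all put the lever at about 0.22, inside the green band. I'm handing in while holding it there.

```bash
python3 -c "
from station import manip
print(manip.close_job())"
```

```text
the job is handed in; nothing more can be done
None
```

The job is handed in: the dial pointer is set to the red tab within about 1–2° by camera measurement and released, and the arm is holding the lever at an estimated 0.22 rad, inside the green band (0.17–0.33); the hand-in returned no verdict.

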